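Put the bench meter's battery pack on charge

TASK

Put the bench meter's battery pack on charge. Squeeze the two orange side tabs of the grey battery cover together to free its catches, draw the cover straight up and off, and stand it right way up on the desk; then lift the black battery pack out of the meter and press it down into the black charging cradle until both catches snap in and it sits fully home. Be gentle with the plastic, squeeze and press no harder than it takes and never pull while a catch still holds, and leave the other things on the desk where they are.

Things in the scene. Friction and masses are not known exactly. Their poses are not given: they have to be found in the camera images.
- meter: cordless bench meter, pale grey housing, 106 mm (x) by 116 mm (y), fixed to the desk. Origin: middle of its underside; z up, -x is the front with the sloping display and keys. Its rear deck is flat, 46 mm high, from x = -21 to 53 mm; in front of that the panel slopes down to 24 mm. The battery bay is in the deck.
- bay (a point): middle of the bay, level with the meter's deck, at 16, 0, 46 mm in the meter's frame, axes as the meter's. The bay is a well, 72 mm (y) by 37.6 mm (x), with a sprung plate as its floor: with the cover on it is held 16 mm below the deck and pushes pack and cover up with about 7 N; with the cover off it stands 3 mm higher.
- cover: dark grey battery cover, a hood 90 mm long (its own x), 54 mm wide (y), 25 mm high, 74 g with its tabs. Origin: middle of its lower rim, on the meter's deck at the start, with its x along the meter's y. An orange tab stands out from the middle of each long side, 62 mm over both outer faces.
- cover_foot (a point): point 10 mm below the cover's origin, level with the ends of the hooked leg on each tab and of the tongue at each end. They pass down through slots in the deck with 0.6 mm play, so the cover must be drawn straight up 12 mm before it is moved aside; on the desk it stands on them, right way up.
- tab_a: orange tab on the cover's +y side, 26 mm wide (x), 3 to 21 mm above the cover's rim. Origin: middle of its outer face, at 0, 31, 12 mm in the cover's frame; axes as the cover's. It slides in by up to 4 mm against a spring, 3 to 10.5 N; its hook is clear from 2.5 mm on; friction adds some newtons. 14 to 20 N on each tab brings both to their stops; over 25 N cracks it.
- tab_b: the same tab on the cover's -y side. Origin: middle of its outer face, at 0, -31, 12 mm in the cover's frame; it slides towards the cover's +y. Both tabs must be in at once and kept in until the hooks are out of the slots; a tab let go springs out again. A hook that still holds is felt as a pull of over 8 N; over 25 N on the meter breaks it.
- free_desk (a point): fixed point on the desk, z = 0, the middle of a patch that is always clear for the cover to stand on with its x along world y (anywhere else clear will do). A microscope, 0.41 m high, stands between it and the robot, x 0.22 to 0.38 m, y -0.11 to 0.13 m; a window sill 0.28 m high runs along the left from y = 0.34 m. Cross the desk high, the fingertips 0.25 m up, and come down straight.
- pack: black battery pack with a blue label band, 70 mm long (its own x), 36 mm wide (y), 38 mm high, 80 to 170 g, under the cover at the start, its x along the meter's y. Origin: middle of its underside, z up; the foot is rounded by 3 mm. Each long side has a notch in its middle, 8 to 15 mm above the foot. With the cover off it stands 25 mm out of the deck. It fits the cradle either way round.
- pack_grip (a point): point 30 mm above the pack's origin, the middle of its upper 16 mm. Take it across its 36 mm width with the fingertips 24 to 26 mm above its foot, since between 16 and 24 mm of it stay above the cradle's rim.
- charger: black charging cradle, 112 mm long (its own x), 80 mm wide (y), 34 mm high, with a small green lamp, fixed to the desk. Origin: middle of its underside. In its top sits a height-adjustable grey insert with a well, 72.4 mm (x) by 38.4 mm (y), gold contacts on a sprung floor plate and a steel roller catch in the middle of each long side. The insert may be set up to 4 mm higher or lower.
- home (a point): nominal place of the pack's origin when it is fully home: 16 mm above the cradle's origin, axes as the cradle's; the true one lies up to 4 mm higher or lower, with the insert, so press by feel. The pack's foot meets the rollers 12 mm above home and the floor plate 5 mm above. A hard stop is 1 mm below home; over 30 N on the cradle breaks it.
- catch_a (a joint): roller catch on the cradle's +y side, m it is pushed outwards: 0 with the well empty, 0.002 while the pack's side holds it back, below 0.001 again once it has snapped into the pack's notch. Pushing the pack past the rollers takes 5 to 12 N; then they snap in, felt as the force dropping away over 1 to 2 mm, and 1 mm further the hard stop is felt as a steep rise.
- catch_b (a joint): the same for the roller catch on the cradle's -y side. A pack that is not caught by both is pushed up again by the floor plate by some millimetres when it is let go.
- reagent_brown: brown reagent bottle with a black cap, 48 mm wide, 90 mm high, in the far left corner; leave alone. Origin: middle of its foot
- timer: white digital timer, 58 x 62 x 18 mm, right of the microscope; leave alone. Origin: middle of its underside
- vial_green: small glass vial with a green cap, 25 mm wide, 53 mm high, on the right; leave alone. Origin: middle of its foot
- vial_blue: small glass vial with a blue cap, 25 mm wide, 53 mm high, on the right; leave alone. Origin: middle of its foot
- carton: orange carton, 50 x 62 x 40 mm, on the right; leave alone. Origin: middle of its underside

How it is judged (in metres and radians):
On the way, in this order (a step that is already met when the one before it is completed fails the run):
1. the cover is drawn off, clear of the meter (z of cover in the frame of meter above 0.062 m), for 0.1 s.
2. the cover stands on the desk, right way up, and is let go (height (world z) of cover below 0.016 m and angle between cover's own z axis and vertical below 0.12 rad and contact force between the fingers and cover below 0.2 N), for 0.2 s.
3. the pack is lifted out of the meter (z of pack in the frame of meter above 0.05 m), for 0.1 s.
At the end, for the whole second after the job is handed in: The pack is home in the cradle and at rest: both catches in its notches (under 1 mm out), origin 10.5 to 21.5 mm above the cradle's and within 2.5 mm of its middle, tilt under 0.06 rad. The cover stands on the desk right way up, at rest: origin under 16 mm above the desk, tilt under 0.12 rad (z of pack in the frame of charger between 0.0105 and 0.0215 m and x of pack in the frame of charger between -0.0025 and 0.0025 m and y of pack in the frame of charger between -0.0025 and 0.0025 m and value of joint each of catch_a, catch_b below 0.001 m and angle between pack's own z axis and vertical below 0.06 rad and linear speed of each of pack, cover below 0.02 m/s and height (world z) of cover below 0.016 m and angle between cover's own z axis and vertical below 0.12 rad); the robot touches nothing.
It fails at once if a finger presses on a tab with over 25 N (contact force between the fingers and tab_a above 25 N or contact force between the fingers and tab_b above 25 N).
It fails at once if the cover is pulled or pressed against the meter with over 25 N (contact force between cover and meter above 25 N).
It fails at once if the pack presses on the cradle with over 30 N (contact force between pack and charger above 30 N).
It fails at once if the fingers press on the meter or the cradle with over 25 N (contact force between the fingers and meter above 25 N or contact force between the fingers and charger above 25 N).
It fails at once if another thing on the desk is moved by over 15 mm (distance of any of reagent_brown, timer, vial_green, vial_blue, carton from where it was at the start of the episode above 0.015 m).
It also fails if it takes over 58 s, if anything falls off the work surface, if the arm or the gripper's body presses on something with over 40 N, if the wrist force passes 120 N, or if a joint passes its speed limit or range.

ROBOT

A 7-joint arm with a two-finger parallel gripper is mounted at the origin on the work surface; the furniture and walls round the work are solid. World frame = base frame: x ahead of the robot, y to its left, z up, the work surface at z = 0. Lengths are in mm, angles in rad, forces in N, time in s.
With the tool pointing down it reaches from about 400 to 875 mm from the base axis. Payload 4.4 kg.
Tool frame: the origin (TCP) lies at the very end of the fingers, on their centre line; the grasp point (between the pads) lies 19 mm behind it; z points along the fingers, y is the line along which they close (so a half turn about z gives the same grasp; the last joint's range is limited). The gripper opens to 85 mm and grips with 20 to 120 N. Pads are 22 mm wide; open, the fingers measure 114 mm over their backs; the gripper's body (76 mm by 85 mm) begins 54 mm behind the grasp point. The pads swing forward as they close: fully open they stand 13 mm farther back than shut.
Start: joints at [1.268, 0.628, 0.038, 1.517, -0.027, 0.996, -0.02], TCP at [152.513, -631.868, 231.313] pointing down, gripper open.
Joint ranges: [-3.06, 3.06], [-0.37, 2.12], [-1.25, 1.32], [0.18, 2.47], [-1.1, 4.24], [0.23, 1.98], [-2.94, 2.94]. Speed limits (rad/s): [2.57, 2.57, 3.14, 3.14, 3.14, 3.14, 3.14].

INTERFACE

Orientations are given as [roll, pitch, yaw] about the fixed x, y, z axes, in that order (R = Rz(yaw) Ry(pitch) Rx(roll)).
In Python, from cell import monitor, viewer, workorder gives the robot as it stands.
- The arm moves only by the tool arm_command, never from a script. Its argument "series" is one flat list of numbers, 5 for each row, row after row: the opening in per cent of the stroke, from 0 (shut) to 100 (fully open), then the shift along the tool's x, y, z in cm, then the turn about the tool's z in degrees. In form: [claw, x, y, z, roll, claw, x, y, z, roll, ...]. A call has exactly 5 rows; each row is the pose to reach, as a shift and turn from the pose commanded when the call began, along the tool's axes at that moment; what a row does not reach only later rows make up. A row lasts 1/12 s, in which the tool goes at most 41.7 mm and 7.16 degrees, less where a joint would pass 70% of its speed; a pose out of reach is approached as far as the arm can. A call with a gripper value outside its range is refused whole. The fingers move at their own pace and stop on an object; the grip force is fixed at half the most. Time passes only in rows, so rows that repeat a pose let the fingers close, or fill a call up. It gives the time, the measured TCP pose, the force, the opening and the grip force at its end, in the units of the state.
- monitor.read_state(): the state, without advancing time (a new reading comes with each control period).
- viewer.get_image(name): name is "scene" or "top"; returns (picture, depth): 400x640x3 uint8, red, green, blue; 400x640 float32, mm along the optical axis (not along the pixel's ray), 0 where there is no reading.
- viewer.camera_model(name): a dict with "mtx" (3x3 intrinsics, pixels), "R" (3x3) and "t" (3): a world point X has camera coordinates R X + t. Camera axes: x right, y down, z forward; pixel columns grow to the right and rows downward; lengths in mm; the calibration is good to about 2 mm. A picture is of the moment at which its call begins. camera_model takes no time and is no camera call.
- workorder.finish_job(): hands the job in; it is judged then, once.
The state is a dict: "clock": time; "qpos": joint angles; "qd": joint speeds; "tau": joint torques, N m; "eef_pos": TCP position; "tool_rot": TCP orientation; "force": force on the tool from outside, world axes, zero at the start; "torque": the same for the moment, N m; "width": finger opening in mm; "gripper_force": force on a finger pad.
Only numpy, scipy, OpenCV 4.12 (cv2) and the standard library are available. Lean on these libraries where they do the work, as an engineer would, in place of code of your own. Each camera call takes 0.05 s, during which the arm holds its last target. There are 200 camera calls.

## Working session

There is one attempt and no reset: what is moved stays moved. The work goes in short steps, Python scripts to look and compute and a tool call to move; the robot and the scene stay as the last step left them, time stands still between calls to the robot, and variables do not carry over. Pictures are saved under pics/ and viewed, at most 10 in all, crops included, and the job is handed in when it is done.

Besides the shell and the picture viewer there is one more tool, called after "Emit:" by a JSON object that holds its "fn" and its "kwargs", one argument or row to a line. arm_command: Moves the arm, as the interface text tells. Its arguments: {"type":"object","properties":{"series":{"type":"array","items":{"type":"number"}}},"required":["series"]}

```bash
mkdir -p pics; ls; python3 - <<'E'
from cell import monitor, viewer
import cv2,numpy as np
print(monitor.read_state())
for n in("top","scene"):
    p,d=viewer.get_image(n); cv2.imwrite(f"pics/{n}0.png",p[:,:,::-1]); np.savez(f"{n}0.npz",p=p,d=d)
    print(n,viewer.camera_model(n))
E
```

```text
pics
{'clock': 0.0, 'qpos': array([ 1.2682161 ,  0.62935856,  0.0384409 ,  1.51837615, -0.02699271,
        0.99625829, -0.01998571]), 'qd': array([ 4.57690894e-04,  7.59476491e-04, -6.18243995e-04, -1.82011325e-04,
        2.03520347e-03, -3.37345228e-04, -1.62811593e-05]), 'tau': array([-5.15023148e-04, -5.63412130e+01,  1.22610569e+00, -1.93450302e+01,
        1.09982575e-02,  1.05996570e-02,  6.32201193e-06]), 'eef_pos': array([ 152.35486947, -631.25748738,  230.37838778]), 'tool_rot': array([-3.13971058e+00,  3.09176772e-05,  2.36799181e-01]), 'force': array([-0.31639826, -0.01442446, -0.05873574]), 'torque': array([-0.00150583, -0.00182304, -0.02509624]), 'gripper_force': 0.0, 'width': 85.51402195205249}
top {'mtx': array([[460.59600215,   0.        , 319.89368087],
       [  0.        , 460.59600215, 198.59608367],
       [  0.        ,   0.        ,   1.        ]]), 'R': array([[ 1.73518178e-04, -9.99999748e-01, -6.87841544e-04],
       [-9.81031248e-01, -3.68889176e-05, -1.93849656e-01],
       [ 1.93849582e-01,  7.08430487e-04, -9.81031008e-01]]), 't': array([ 35.9310618 , 519.19290698, 987.41579021])}
scene {'mtx': array([[392.89427869,   0.        , 318.8633118 ],
       [  0.        , 392.89427869, 202.17512103],
       [  0.        ,   0.        ,   1.        ]]), 'R': array([[ 0.99122176,  0.13200979, -0.00726884],
       [ 0.06146338, -0.50879208, -0.85869253],
       [-0.11705414,  0.85070796, -0.51243955]]), 't': array([-482.14365895,   62.51299492, 1110.01175431])}
```

View pics/top0.png

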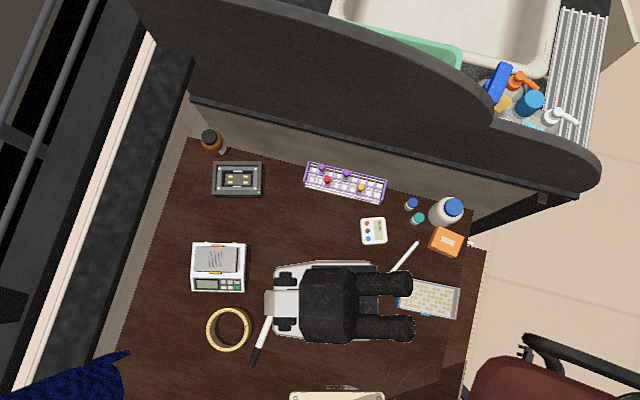

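View pics/scene0.png

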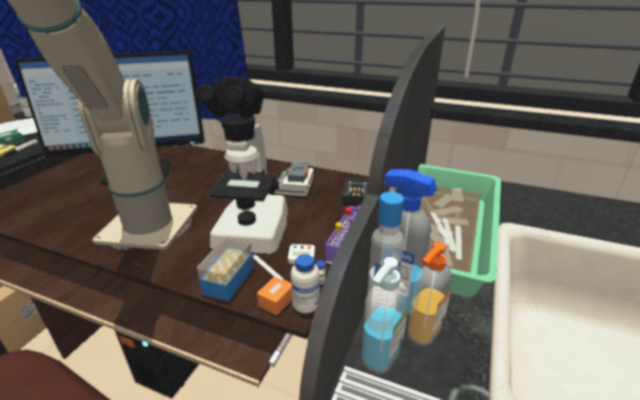

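The top view shows the meter at (218,266) with the cover at (216,260), the cradle at (237,179) and the microscope at (340,300). The desk between them, around (290,225), is clear. The scene view shows the cradle's lamp side at (352,190).

```bash
cat > h.py <<'E'
import numpy as np,cv2
from cell import monitor,viewer
def rays(n,uv):
    c=viewer.camera_model(n); uv=np.atleast_2d(np.float64(uv))
    d=(np.linalg.inv(c["mtx"])@np.c_[uv,np.ones(len(uv))].T).T@c["R"]
    return -c["R"].T@c["t"],d
def onplane(n,uv,z):
    o,d=rays(n,uv); return o+d*((z-o[2])/d[:,2])[:,None]
def cloud(n,dep):
    v,u=np.indices(dep.shape); o,d=rays(n,np.c_[u.ravel(),v.ravel()])
    return (o+d*dep.ravel()[:,None]).reshape(*dep.shape,3)
E
python3 - <<'E'
from h import *
f=np.load("top0.npz");p,d=f["p"],f["d"];W=cloud("top",d)
def rect(m,name):
    for c in cv2.findContours(m.astype(np.uint8),0,1)[0]:
        if cv2.contourArea(c)<12: continue
        P=W[m]; z=np.median([W[q[0][1],q[0][0],2] for q in c])
        X=onplane("top",c[:,0,:],z)[:,:2].astype(np.float32)
        (cx,cy),s,a=cv2.minAreaRect(X); mu=c[:,0].mean(0)
        print(name,"px",mu.round(),"z",round(float(z),1),"ctr",round(cx,1),round(cy,1),"size",np.round(s,1),"ang",round(a,1))
box=np.zeros(d.shape,bool);box[150:300,180:275]=1
hsv=cv2.cvtColor(p,cv2.COLOR_RGB2HSV)
mt=np.zeros(d.shape,bool);mt[232:300,180:256]=1
ch=np.zeros(d.shape,bool);ch[150:205,200:275]=1
rect(mt&(hsv[...,1]>140)&(hsv[...,2]>150)&(hsv[...,0]<22),"orange")
Z=W[...,2]
rect(mt&(Z>60)&(Z<85),"covertop")
rect(mt&(Z>38)&(Z<55),"deck")
rect(mt&(Z>15)&(Z<90),"meter")
rect(ch&(Z>22)&(Z<50),"crtop")
rect(ch&(Z>3)&(Z<50),"cr")
v=Z[mt];print(np.histogram(v,bins=range(-5,90,5)))
v=Z[ch];print(np.histogram(v,bins=range(-5,60,3)))
for b,n in(((232,180),"m"),((150,200),"c")):
    cv2.imwrite(f"pics/{n}0.png",cv2.resize(p[b[0]:b[0]+65,b[1]:b[1]+80,::-1],None,fx=7,fy=7,interpolation=cv2.INTER_CUBIC))
a,b=[cv2.imread(f"pics/{n}0.png") for n in"mc"]
cv2.imwrite("pics/mc.png",cv2.resize(np.hstack([a,b]),(800,325)))
E
```

```text
covertop px [215. 259.] z 70.2 ctr 383.6 262.0 size [92.2 62.3] ang 87.9
deck px [217. 264.] z 43.9 ctr 374.1 262.8 size [118.1  93.5] ang 88.6
meter px [218. 267.] z 30.8 ctr 368.7 263.4 size [124.6 107.9] ang 88.6
crtop px [236. 178.] z 32.0 ctr 571.8 229.7 size [114.5  81. ] ang 90.0
crtop px [214. 152.] z 35.1 ctr 632.0 282.4 size [39.8 12.1] ang 90.0
cr px [238. 177.] z 18.0 ctr 576.6 229.1 size [ 94.2 122.5] ang 0.0
cr px [217. 153.] z 14.5 ctr 637.1 283.7 size [47.9 14.9] ang 90.0
(array([ 976, 1466,   26,    0,    6,   81,  137,  201,  171,  359,  553,
         31,   19,   15,  183,  858,   62,    0]), array([-5,  0,  5, 10, 15, 20, 25, 30, 35, 40, 45, 50, 55, 60, 65, 70, 75,
       80, 85]))
(array([ 284, 1059,  642,  134,   85,   42,  104,  195,   90,  105,  328,
        223,  295,  275,   54,    7,    3,    9,    0,    5,    5]), array([-5, -2,  1,  4,  7, 10, 13, 16, 19, 22, 25, 28, 31, 34, 37, 40, 43,
       46, 49, 52, 55, 58]))
```

View pics/mc.png

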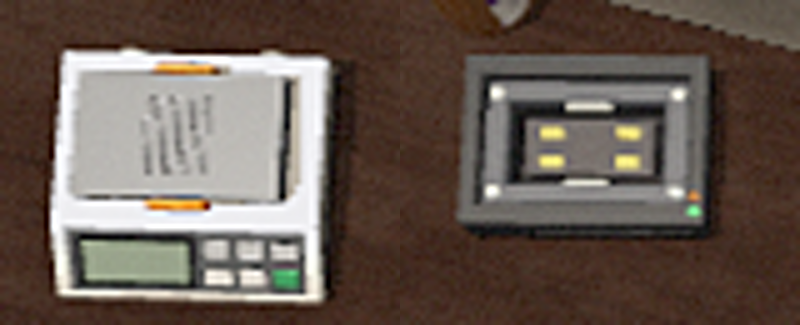

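The crop shows the cover roof with orange tabs at about (217,246) and (216,273) full-frame. The cradle insert's four white screws are centred near (237,178), and its yaw is almost zero.

```bash
python3 - <<'E'
from h import *
f=np.load("top0.npz");p,d=f["p"],f["d"];W=cloud("top",d);Z=W[...,2]
hsv=cv2.cvtColor(p,cv2.COLOR_RGB2HSV).astype(int);H,S,V=hsv[...,0],hsv[...,1],hsv[...,2]
def reg(a,b,c,e):
    m=np.zeros(d.shape,bool);m[a:b,c:e]=1;return m
mt=reg(240,300,185,250)
def comps(m,z,name,mn=3):
    n,l,st,ce=cv2.connectedComponentsWithStats(m.astype(np.uint8))
    for i in range(1,n):
        if st[i,4]>=mn:
            c=cv2.findContours((l==i).astype(np.uint8),0,1)[0][0][:,0]
            r=cv2.minAreaRect(onplane("top",c,z)[:,:2].astype(np.float32))
            print(name,ce[i].round(1),st[i,4],"medZ",np.median(Z[l==i]).round(1),"ctr",onplane("top",ce[i],z)[0,:2].round(1),"rect",np.round(r[0],1),np.round(r[1],1),round(r[2],1))
comps(mt&(S>120)&(V>120)&(H<25),67,"tab")
m=mt&(S<50)&(V>120)&(V<205)&(Z>62)
comps(m,71,"roof",100)
ch=reg(158,200,208,268)
comps(ch&(V>165)&(S<60),34,"screw",2)
comps(ch&(S>90)&(V>120)&(H>15)&(H<40),20,"gold",2)
comps(ch&(S<70)&(V>30)&(V<175)&(Z>20),34,"rim",100)
comps(ch&(S<70)&(V>95)&(V<175)&(Z>15),34,"insert",100)
ins=ch&(S<70)&(V>110)&(V<170)&(Z>20); print("insert z",np.percentile(Z[ins],[10,25,50,75,90]))
rim=ch&(S<70)&(V>50)&(V<95)&(Z>25); print("rim z",np.percentile(Z[rim],[10,25,50,75,90]))
print("deskZ near",np.median(Z[205:225,240:290]), np.median(Z[215:232,200:240]),"deck",np.median(Z[mt&(V>225)&(Z>40)&(Z<55)]),"roof",np.median(Z[m]))
# clear patch: heights in world
P=W[np.isfinite(Z)&(d>0)]
for x in range(380,640,20):
    print(x,[int(np.percentile(P[(abs(P[:,0]-x)<10)&(abs(P[:,1]-y)<10)][:,2],95)) if ((abs(P[:,0]-x)<10)&(abs(P[:,1]-y)<10)).sum()>3 else None for y in range(320,-160,-20)])
E
```

```text
tab [216.5 245.5] 22 medZ 68.5 ctr [412.  260.8] rect [412.  260.8] [ 2.2 23.8] 0.0
tab [215.  272.5] 24 medZ 68.1 ctr [354.1 261.5] rect [354.  261.6] [ 2.1 25.8] 0.0
roof [215.  258.5] 1015 medZ 72.1 ctr [383.7 261.9] rect [383.8 261.8] [53.5 89.8] 0.0
screw [219. 168.] 9 medZ 27.9 ctr [594.9 270.3] rect [594.9 270.3] [5.  4.6] 2.4
screw [255.  168.5] 6 medZ 27.6 ctr [593.7 186.7] rect [593.7 186.7] [4.7 2.4] 90.0
screw [236.9 170.6] 15 medZ 26.4 ctr [588.7 228.6] rect [588.9 228.2] [18.6  2.4] 90.0
screw [217.9 187.9] 8 medZ 28.4 ctr [547.7 270.9] rect [547.4 270.6] [4.8 4.6] 2.4
screw [236.5 186. ] 8 medZ 27.6 ctr [552.1 228.1] rect [552.1 228.1] [ 0.  16.1] 0.0
screw [254.5 188. ] 8 medZ 28.5 ctr [547.4 186.5] rect [547.4 186.5] [5.  4.9] 45.1
gold [230.  176.2] 13 medZ 18.2 ctr [578.9 246.8] rect [579.3 246.8] [4.8 9.5] 0.0
gold [245.2 176.1] 12 medZ 17.2 ctr [579.1 211.3] rect [579.3 211.6] [9.5 4.8] 90.0
gold [230.  181.5] 10 medZ 17.9 ctr [566.  246.3] rect [566.  246.3] [2.4 9.5] 0.0
gold [244.9 181.9] 14 medZ 18.0 ctr [565.  211.5] rect [564.8 211.2] [4.8 9.4] 0.0
rim [236
[... 983 characters left out ...]
 3, 19, 19, 19, 13, 3]
500 [3, 3, 3, 3, 3, 2, 3, 2, 3, 3, 3, 3, 3, 2, 3, 3, 3, 4, 4, 3, 2, 3, 2, 3]
520 [4, 3, 2, 3, 3, 3, 3, 3, 3, 3, 4, 3, 4, 3, 3, 3, 3, 3, 30, 56, 55, 56, 3, 4]
540 [257, 3, 36, 36, 36, 36, 36, 37, 3, 3, 3, 4, 3, 4, 9, 55, 56, 56, 82, 84, 56, 57, 3, 3]
560 [278, 2, 36, 30, 29, 28, 28, 36, 2, 3, 3, 3, 55, 55, 57, 83, 55, 80, 55, 57, 55, 55, 59, 0]
580 [277, 3, 36, 27, 21, 22, 26, 36, 3, 3, 3, 3, 56, 58, 82, 84, 56, 84, 56, 55, 56, None, None, None]
600 [278, 2, 36, 35, 35, 35, 36, 37, 2, 3, 3, 3, 3, 58, 82, 57, 57, None, None, None, None, None, None, None]
620 [278, 272, 45, 34, 35, 35, 35, 34, 2, 2, 2, 1, None, None, None, None, None, None, None, None, None, None, 60, 59]
```

```bash
python3 - <<'E'
from h import *
f=np.load("top0.npz");p,d=f["p"],f["d"];W=cloud("top",d);P=W[d>0]
for y in range(-600,300,100):
    q=P[(abs(P[:,1]-y)<15)&(P[:,2]>90)&(P[:,0]>420)]
    print(y,"tall x min",q[:,0].min().round() if len(q) else None,"zmax",q[:,2].max().round() if len(q) else None)
g=cv2.GaussianBlur(cv2.cvtColor(p,cv2.COLOR_RGB2GRAY).astype(np.float32),(0,0),.8)
def edge(us,v0,v1,sgn,z,name):
    pts=[]
    for u in us:
        c=sgn*np.diff(g[v0:v1+1,u]); i=int(c.argmax())
        if 0<i<len(c)-1:
            o=(c[i-1]-c[i+1])/(2*(c[i-1]-2*c[i]+c[i+1]))
        else:o=0
        pts.append((u,v0+i+.5+o))
    X=onplane("top",pts,z)
    b=np.polyfit(X[:,1],X[:,0],1);r=X[:,0]-np.polyval(b,X[:,1]);k=abs(r)<1.5
    b=np.polyfit(X[k,1],X[k,0],1)
    print(name,"yaw",np.degrees(-np.arctan(b[0])).round(2),"x at y mid",np.polyval(b,X[k,1].mean()).round(1),X[k,1].mean().round(1),"res",r[k].std().round(2),k.sum())
L=list(range(198,209)); R=list(range(224,234))
edge(L+R,243,251,-1,71,"roof far"); edge(L+R,267,276,1,71,"roof near")
edge(range(195,242),275,286,-1,46,"deck front")
edge(range(195,242),285,297,-1,24,"meter front")
edge(range(216,260),158,166,1,34,"cradle far")
edge(range(216,260),190,200,-1,34,"cradle near")
E
```

```text
-600 tall x min None zmax None
-500 tall x min 535.0 zmax 227.0
-400 tall x min 562.0 zmax 280.0
-300 tall x min 589.0 zmax 338.0
-200 tall x min 615.0 zmax 409.0
-100 tall x min 642.0 zmax 452.0
0 tall x min 669.0 zmax 474.0
100 tall x min 696.0 zmax 482.0
200 tall x min 722.0 zmax 478.0
roof far yaw -0.89 x at y mid 411.3 265.0 res 0.36 19
roof near yaw -1.81 x at y mid 354.5 260.3 res 0.2 21
deck front yaw -0.9 x at y mid 343.3 260.4 res 0.54 45
meter front yaw -1.28 x at y mid 313.3 262.7 res 0.09 47
cradle far yaw 8.38 x at y mid 611.3 206.0 res 0.93 9
cradle near yaw 0.12 x at y mid 532.6 225.2 res 0.29 44
```

Emit:
{"fn": "arm_command", "kwargs": {
  "series": [100,0,0,-0.4,-7,100,1,0,-1,-14,100,3,0,-2,-21,100,6,0,-2.5,-28,100,9,0,-2.5,-35]
}}

```text
clock: 0.52
eef_pos: [240.0, -611.4, 257.3]
tool_rot: [3.14, 0.001, 0.851]
force: [1.6, 0.0, -1.1]
width: 85.2
gripper_force: 0.0
```

Emit:
{"fn": "arm_command", "kwargs": {
  "series": [100,3.5,-0.7,0,-7,100,7.5,-1.5,0,-14,100,11.5,-2.3,0,-21,100,15.5,-3.1,0,-28,100,19.5,-3.9,0,-35]
}}

```text
clock: 0.93
eef_pos: [340.2, -436.8, 256.0]
tool_rot: [-3.141, -0.0, 1.464]
force: [0.9, -0.5, 0.4]
width: 85.5
gripper_force: 0.0
```

Emit:
{"fn": "arm_command", "kwargs": {
  "series": [100,3.7,1.4,0,-1.5,100,7.4,2.8,0,-3,100,11.1,4.2,0,-4.8,100,14.8,5.7,0,-4.8,100,18.5,7.1,0,-4.8]
}}

```text
clock: 1.35
eef_pos: [431.4, -261.1, 256.2]
tool_rot: [-3.141, -0.0, 1.542]
force: [0.8, 0.3, 0.8]
width: 85.5
gripper_force: 0.0
```

Emit:
{"fn": "arm_command", "kwargs": {
  "series": [100,4,1.2,0,0,100,8,2.4,0,0,100,12,3.6,0,0,100,16,4.8,0,0,100,20,5.8,0,0]
}}

```text
clock: 1.77
eef_pos: [495.1, -62.8, 256.2]
tool_rot: [3.142, 0.0, 1.542]
force: [1.3, 0.3, -0.4]
width: 85.1
gripper_force: 0.0
```

Emit:
{"fn": "arm_command", "kwargs": {
  "series": [100,4,0,0,0,100,8,0,0,0,100,12,0,0,0,100,16,0,0,0,100,20,0,0,0]
}}

```text
clock: 2.18
eef_pos: [500.0, 137.0, 256.1]
tool_rot: [-3.141, 0.0, 1.542]
force: [1.5, -0.7, -0.1]
width: 85.2
gripper_force: 0.0
```

Emit:
{"fn": "arm_command", "kwargs": {
  "series": [100,2.6,-2.4,0,0,100,5.2,-4.8,0,0,100,7.8,-7.2,0,0,100,10.4,-9.6,0,0,100,12.4,-11,0,0]
}}

```text
clock: 2.6
eef_pos: [390.9, 264.4, 256.2]
tool_rot: [-3.14, 0.0, 1.545]
force: [0.0, 0.2, -0.6]
width: 85.4
gripper_force: 0.0
```

Emit:
{"fn": "arm_command", "kwargs": {
  "series": [100,-0.3,-0.8,3,-0.2,100,-0.3,-0.8,7,-0.2,100,-0.3,-0.8,11,-0.2,100,-0.3,-0.8,15,-0.2,100,-0.3,-0.8,18,-0.2]
}}

```text
clock: 3.02
eef_pos: [384.9, 258.8, 73.8]
tool_rot: [-3.14, 0.001, 1.546]
force: [1.3, 0.7, -0.9]
width: 85.2
gripper_force: 0.0
```

Emit:
{"fn": "arm_command", "kwargs": {
  "series": [88,0,0,1.5,0,82,0,0,2.4,0,80,0,0,2.6,0,80,0,0,2.6,0,80,0,0,2.6,0]
}}

```text
clock: 3.43
eef_pos: [386.6, 260.1, 51.2]
tool_rot: [3.14, -0.001, 1.546]
force: [-0.7, -0.0, 0.4]
width: 68.5
gripper_force: 0.0
```

```bash
python3 - <<'E'
from h import *
for n in("top","scene"):
    p,d=viewer.get_image(n); np.savez(n+"1.npz",p=p,d=d)
    c=(slice(215,305),slice(165,275)) if n=="top" else (slice(150,215),slice(255,345))
    cv2.imwrite(f"pics/{n}1.png",cv2.resize(p[c][:,:,::-1],None,fx=5,fy=5,interpolation=2))
s=monitor.read_state();print(s["eef_pos"],s["width"],s["force"],s["tool_rot"])
a=cv2.imread("pics/top1.png");b=cv2.imread("pics/scene1.png")
o=np.zeros((450,1000,3),np.uint8);o[:450,:550]=a;o[:325,550:]=b;cv2.imwrite("pics/g1.png",cv2.resize(o,(800,360)))
E
```

```text
[386.81692914 260.14076026  51.49372692] 68.47084944630454 [-0.07528318 -1.15606425 -0.3203322 ] [ 3.13959252e+00 -1.62206884e-03  1.54541288e+00]
```

View pics/g1.png

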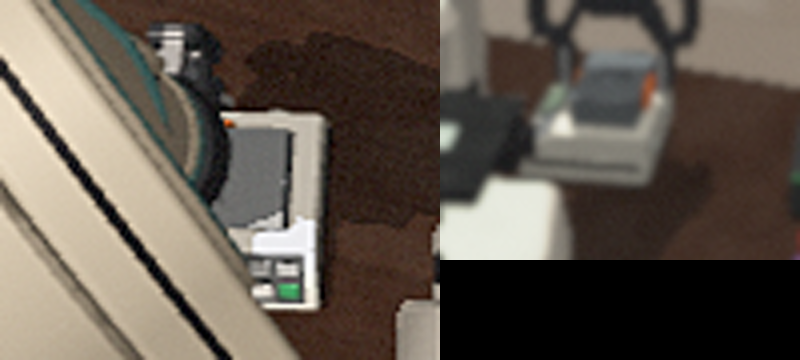

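The scene view at right shows the fingers straddling the cover, tips at deck level. The top view is blocked by the arm. I'll centre the fingers, then squeeze in small steps.

Emit:
{"fn": "arm_command", "kwargs": {
  "series": [80,0.15,-0.38,0.1,0,80,0.15,-0.38,0.1,0,77,0.15,-0.38,0.1,0,75,0.15,-0.38,0.1,0,75,0.15,-0.38,0.1,0]
}}

```text
clock: 3.95
eef_pos: [383.3, 261.6, 49.7]
tool_rot: [3.14, -0.001, 1.545]
force: [3.0, 0.8, 1.3]
width: 63.9
gripper_force: 1.3
```

Emit:
{"fn": "arm_command", "kwargs": {
  "series": [74,0,0,0,0,73,0,0,0,0,72,0,0,0,0,71,0,0,0,0,71,0,0,0,0]
}}

```text
clock: 4.37
eef_pos: [383.1, 261.6, 49.6]
tool_rot: [3.14, -0.001, 1.545]
force: [4.5, -0.2, 4.5]
width: 60.9
gripper_force: 2.7
```

Emit:
{"fn": "arm_command", "kwargs": {
  "series": [71,0,0.05,0,0,71,0,0.1,0,0,71,0,0.1,-0.05,0,71,0,0.1,-0.1,0,71,0,0.1,-0.1,0]
}}

```text
clock: 4.78
eef_pos: [383.0, 261.5, 50.0]
tool_rot: [-3.141, -0.0, 1.546]
force: [4.3, 1.6, -1.4]
width: 60.6
gripper_force: 3.4
```

Emit:
{"fn": "arm_command", "kwargs": {
  "series": [70,0,0,0,0,69,0,0,0,0,68,0,0,0,0,68,0,0,0,0,68,0,0,0,0]
}}

```text
clock: 5.2
eef_pos: [383.0, 261.3, 50.5]
tool_rot: [-3.141, -0.0, 1.546]
force: [1.4, 1.2, 4.0]
width: 58.2
gripper_force: 6.3
```

Emit:
{"fn": "arm_command", "kwargs": {
  "series": [67.5,0,0,0,0,67,0,0,0,0,66.5,0,0,-0.03,0,66,0,0,-0.06,0,66,0,0,-0.06,0]
}}

```text
clock: 5.62
eef_pos: [383.1, 261.3, 50.9]
tool_rot: [-3.142, -0.0, 1.546]
force: [1.5, 3.0, 3.2]
width: 56.7
gripper_force: 8.0
```

Emit:
{"fn": "arm_command", "kwargs": {
  "series": [65.5,0,0,0,0,65,0,0,0,0,64.5,0,0,0,0,64.5,0,0,0,0,64.5,0,0,0,0]
}}

```text
clock: 6.03
eef_pos: [383.1, 261.3, 50.9]
tool_rot: [-3.142, -0.0, 1.546]
force: [1.0, 2.7, 5.3]
width: 55.1
gripper_force: 9.1
```

Emit:
{"fn": "arm_command", "kwargs": {
  "series": [64.2,0,0,-0.03,0,63.9,0,0,-0.06,0,63.6,0,0,-0.08,0,63.4,0,0,-0.08,0,63.4,0,0,-0.08,0]
}}

```text
clock: 6.45
eef_pos: [383.4, 261.2, 51.8]
tool_rot: [3.141, -0.0, 1.546]
force: [2.8, 1.9, 3.8]
width: 54.3
gripper_force: 10.9
```

Emit:
{"fn": "arm_command", "kwargs": {
  "series": [63,0,0,0,0,62.7,0,0,0,0,62.4,0,0,0,0,62.4,0,0,0,0,62.4,0,0,0,0]
}}

```text
clock: 6.87
eef_pos: [383.6, 261.2, 51.9]
tool_rot: [3.141, -0.0, 1.546]
force: [1.8, 2.7, 6.3]
width: 53.7
gripper_force: 18.2
```

Both tabs are at their stops with 18 N on each, so I'll lift gently and watch the pull.

Emit:
{"fn": "arm_command", "kwargs": {
  "series": [62.4,0,0,-0.05,0,62.4,0,0,-0.1,0,62.4,0,0,-0.15,0,62.4,0,0,-0.2,0,62.4,0,0,-0.25,0]
}}

```text
clock: 7.28
eef_pos: [383.6, 260.8, 54.1]
tool_rot: [3.141, 0.0, 1.545]
force: [5.0, 0.5, -2.3]
width: 53.9
gripper_force: 18.5
```

Emit:
{"fn": "arm_command", "kwargs": {
  "series": [62.4,0,0,-0.06,0,62.4,0,0,-0.12,0,62.4,0,0,-0.18,0,62.4,0,0,-0.24,0,62.4,0,0,-0.3,0]
}}

```text
clock: 7.7
eef_pos: [383.6, 260.8, 56.9]
tool_rot: [3.142, 0.0, 1.545]
force: [4.3, 0.9, -4.8]
width: 53.5
gripper_force: 18.5
```

Emit:
{"fn": "arm_command", "kwargs": {
  "series": [62.4,0,0,-0.1,0,62.4,0,0,-0.2,0,62.4,0,0,-0.3,0,62.4,0,0,-0.4,0,62.4,0,0,-0.5,0]
}}

```text
clock: 8.12
eef_pos: [381.4, 259.7, 61.8]
tool_rot: [-3.138, 0.003, 1.546]
force: [-0.2, -0.3, -0.5]
width: 54.0
gripper_force: 18.0
```

Emit:
{"fn": "arm_command", "kwargs": {
  "series": [62.4,0,0,-0.3,0,62.4,0,0,-0.6,0,62.4,0,0,-1,0,62.4,0,0,-1.5,0,62.4,0,0,-2,0]
}}

```text
clock: 8.53
eef_pos: [383.0, 261.0, 82.7]
tool_rot: [-3.141, 0.0, 1.546]
force: [-0.3, -0.0, -0.7]
width: 53.7
gripper_force: 18.1
```

```bash
python3 - <<'E'
from h import *
p,d=viewer.get_image("scene"); cv2.imwrite("pics/s2.png",cv2.resize(p[130:220,245:355,::-1],None,fx=6,fy=6,interpolation=2))
s=monitor.read_state();print(s["eef_pos"],s["width"],s["force"],s["tool_rot"],s["gripper_force"])
E
```

```text
[383.52807206 261.394784    83.52531206] 53.551692228238046 [-0.51810892  0.42936046 -0.23645632] [ 3.14053165e+00 -6.61047299e-04  1.54571034e+00] 18.051453307271004
```

View pics/s2.png

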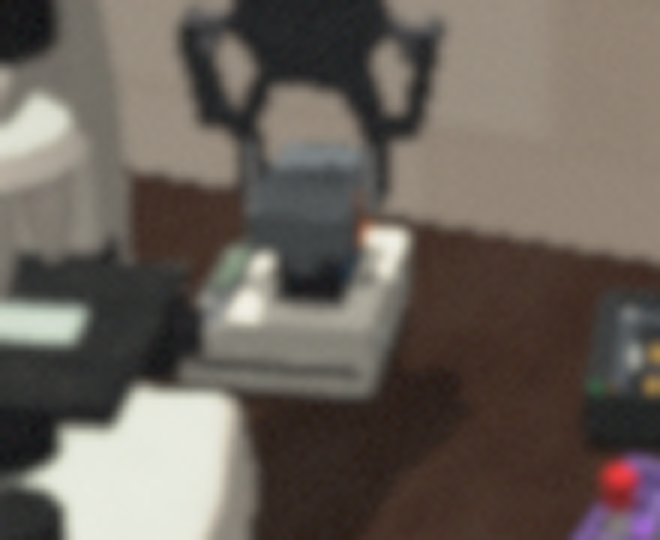

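The cover hangs in the gripper with the black pack showing beneath it (crop 315,275). I'll raise it, carry it to a clear spot at (480,170) and come straight down.

Emit:
{"fn": "arm_command", "kwargs": {
  "series": [62.4,0,0,-2,0,62.4,0,0,-5,0,62.4,0,0,-8,0,62.4,0,0,-11,0,62.4,0,0,-13,0]
}}

```text
clock: 9.0
eef_pos: [383.5, 261.7, 215.0]
tool_rot: [3.139, -0.002, 1.546]
force: [0.6, 0.3, -0.5]
width: 53.7
gripper_force: 18.1
```

Emit:
{"fn": "arm_command", "kwargs": {
  "series": [62.4,-1.5,1.7,0,0,62.4,-3.9,4.3,0,0,62.4,-6.3,7,0,0,62.4,-8,9,0,0,62.4,-8.9,9.9,0,0]
}}

```text
clock: 9.42
eef_pos: [482.6, 166.2, 212.4]
tool_rot: [3.14, 0.001, 1.541]
force: [1.0, -0.3, -0.9]
width: 53.7
gripper_force: 18.1
```

Emit:
{"fn": "arm_command", "kwargs": {
  "series": [62.4,0,0,2,0,62.4,0,0,5,0,62.4,0,0,8.5,0,62.4,0,0,12,0,62.4,0,0,14,0]
}}

```text
clock: 9.83
eef_pos: [477.6, 169.6, 69.5]
tool_rot: [-3.137, 0.001, 1.546]
force: [-0.4, -0.1, -1.0]
width: 53.5
gripper_force: 18.1
```

```bash
python3 - <<'E'
from h import *
p,d=viewer.get_image("scene"); cv2.imwrite("pics/s3.png",cv2.resize(p[100:240,230:400,::-1],None,fx=4,fy=4,interpolation=2))
s=monitor.read_state();print(s["eef_pos"],s["width"],s["force"],s["tool_rot"],s["gripper_force"])
E
```

```text
[476.13320859 169.01610508  67.25769922] 53.77342637968267 [-0.73268821 -0.59533778 -2.92048528] [-3.13340401e+00  2.76323542e-03  1.54678767e+00] 18.092309162020683
```

View pics/s3.png

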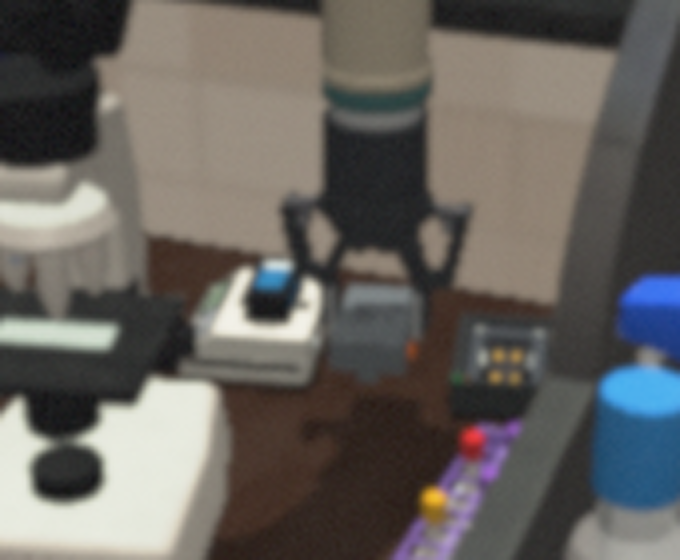

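The cover hangs level above clear desk (crop 375,330), the pack stands in the meter (270,290), and the cradle is at (500,365). I'll lower by feel.

Emit:
{"fn": "arm_command", "kwargs": {
  "series": [62.4,0,0,1.2,0,62.4,0,0,2.4,0,62.4,0,0,3.4,0,62.4,0,0,4,0,62.4,0,0,4.3,0]
}}

```text
clock: 10.3
eef_pos: [479.7, 170.0, 29.0]
tool_rot: [-3.141, 0.0, 1.546]
force: [0.4, -0.2, -1.3]
width: 53.4
gripper_force: 18.1
```

Emit:
{"fn": "arm_command", "kwargs": {
  "series": [62.4,0,0,0.1,0,62.4,0,0,0.2,0,62.4,0,0,0.3,0,62.4,0,0,0.4,0,62.4,0,0,0.5,0]
}}

```text
clock: 10.72
eef_pos: [480.2, 169.8, 24.5]
tool_rot: [3.141, -0.0, 1.546]
force: [0.5, 0.1, -1.6]
width: 53.6
gripper_force: 18.1
```

Emit:
{"fn": "arm_command", "kwargs": {
  "series": [62.4,0,0,0.12,0,62.4,0,0,0.24,0,62.4,0,0,0.36,0,62.4,0,0,0.48,0,62.4,0,0,0.58,0]
}}

```text
clock: 11.13
eef_pos: [479.9, 169.8, 18.3]
tool_rot: [-3.142, 0.0, 1.546]
force: [-0.7, 0.4, -1.2]
width: 53.4
gripper_force: 18.1
```

Emit:
{"fn": "arm_command", "kwargs": {
  "series": [62.4,0,0,0.06,0,62.4,0,0,0.12,0,62.4,0,0,0.18,0,62.4,0,0,0.24,0,62.4,0,0,0.28,0]
}}

```text
clock: 11.55
eef_pos: [479.9, 169.7, 15.6]
tool_rot: [3.142, 0.0, 1.546]
force: [0.6, 0.4, -0.6]
width: 53.6
gripper_force: 18.1
```

Emit:
{"fn": "arm_command", "kwargs": {
  "series": [62.4,0,0,0.05,0,62.4,0,0,0.1,0,62.4,0,0,0.15,0,62.4,0,0,0.2,0,62.4,0,0,0.2,0]
}}

```text
clock: 11.97
eef_pos: [480.0, 169.8, 14.7]
tool_rot: [3.141, 0.0, 1.546]
force: [-1.8, -0.8, 11.9]
width: 53.7
gripper_force: 19.0
```

Emit:
{"fn": "arm_command", "kwargs": {
  "series": [64,0,0,-0.08,0,66,0,0,-0.04,0,68,0,0,0,0,71,0,0,0.06,0,74,0,0,0.12,0]
}}

```text
clock: 12.38
eef_pos: [480.0, 169.8, 12.3]
tool_rot: [3.142, -0.0, 1.546]
force: [-0.1, -0.3, 0.5]
width: 63.1
gripper_force: 0.0
```

Emit:
{"fn": "arm_command", "kwargs": {
  "series": [77,0,0,0,0,82,0,0,0,0,88,0,0,0,0,94,0,0,0,0,98,0,0,0,0]
}}

```text
clock: 12.8
eef_pos: [479.1, 169.6, 12.2]
tool_rot: [-3.14, 0.001, 1.546]
force: [-0.8, 0.6, -0.4]
width: 83.5
gripper_force: 0.6
```

Emit:
{"fn": "arm_command", "kwargs": {
  "series": [98,0,0,-2,0,98,0,0,-6,0,98,0,0,-10,0,98,0,0,-14,0,98,0,0,-18,0]
}}

```text
clock: 13.22
eef_pos: [479.4, 169.6, 194.3]
tool_rot: [-3.141, 0.0, 1.546]
force: [0.8, 0.4, -0.1]
width: 83.7
gripper_force: 0.0
```

```bash
python3 - <<'E'
from h import *
p,d=viewer.get_image("top"); np.savez("top4.npz",p=p,d=d);p2,_=viewer.get_image("scene")
o=np.hstack([cv2.resize(p[150:300,170:320,::-1],(400,400),interpolation=2),cv2.resize(p2[130:230,255:355,::-1],(400,400),interpolation=2)])
cv2.imwrite("pics/s4.png",o)
s=monitor.read_state();print(s["eef_pos"],s["width"],s["force"])
E
```

```text
[483.64771892 171.66158912 198.42677834] 83.85820059829128 [ 0.45918666  0.30815362 -0.20265185]
```

View pics/s4.png

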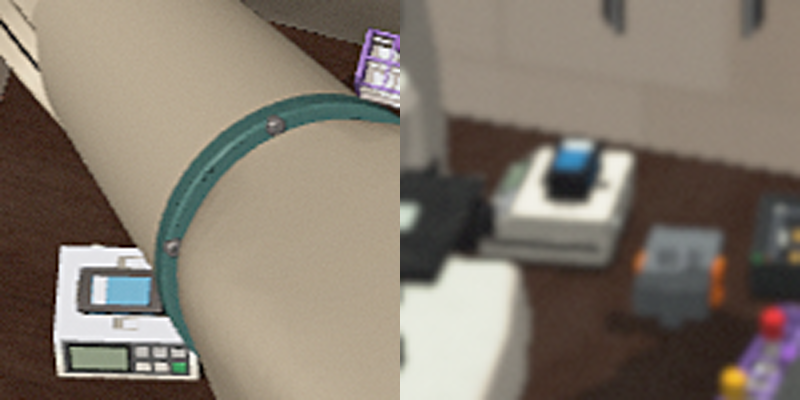

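The cover stands upright with tabs out (right crop 680,270), and the pack stands in the open bay (left crop 118,290). Next the pack.

Emit:
{"fn": "arm_command", "kwargs": {
  "series": [90,1.5,-1.7,0,0,80,3.9,-4.3,0,0,70,6.3,-7,0,0,70,8,-9,0,0,70,8.9,-9.9,0,0]
}}

```text
clock: 13.73
eef_pos: [379.8, 263.4, 192.3]
tool_rot: [-3.14, -0.001, 1.55]
force: [-0.1, -0.1, -0.0]
width: 59.4
gripper_force: 0.0
```

Emit:
{"fn": "arm_command", "kwargs": {
  "series": [70,0,0,3,0,70,0,0,6,0,70,0,0,9,0,70,0,0,10.5,0,70,0,0,11,0]
}}

```text
clock: 14.15
eef_pos: [381.5, 260.0, 79.8]
tool_rot: [-3.138, 0.003, 1.546]
force: [0.1, 0.2, -0.6]
width: 59.8
gripper_force: 0.0
```

Emit:
{"fn": "arm_command", "kwargs": {
  "series": [70,0,0,0.5,0,70,0,0,1,0,70,0,0,1.5,0,66,0,0,1.8,0,62,0,0,1.8,0]
}}

```text
clock: 14.57
eef_pos: [383.4, 261.2, 64.4]
tool_rot: [3.141, -0.0, 1.546]
force: [0.2, -0.1, -0.7]
width: 53.1
gripper_force: 0.0
```

Emit:
{"fn": "arm_command", "kwargs": {
  "series": [58,0,0,0.3,0,52,0,0,0.64,0,47,0,0,0.64,0,44,0,0,0.64,0,42,0,0,0.64,0]
}}

```text
clock: 14.98
eef_pos: [383.5, 261.2, 58.1]
tool_rot: [3.141, -0.0, 1.546]
force: [0.6, -0.1, -0.4]
width: 36.2
gripper_force: 2.8
```

Emit:
{"fn": "arm_command", "kwargs": {
  "series": [41,0,0,0,0,40,0,0,0,0,38,0,0,0,0,36,0,0,0,0,36,0,0,0,0]
}}

```text
clock: 15.4
eef_pos: [383.5, 261.2, 58.2]
tool_rot: [3.141, -0.0, 1.546]
force: [0.8, -0.6, 3.5]
width: 34.3
gripper_force: 60.2
```

Emit:
{"fn": "arm_command", "kwargs": {
  "series": [36,0,0,-0.3,0,36,0,0,-0.8,0,36,0,0,-1.5,0,36,0,0,-2.4,0,36,0,0,-3.5,0]
}}

```text
clock: 15.82
eef_pos: [382.1, 260.9, 93.6]
tool_rot: [-3.14, 0.001, 1.546]
force: [0.1, 0.4, -0.9]
width: 34.0
gripper_force: 60.4
```

Emit:
{"fn": "arm_command", "kwargs": {
  "series": [36,0,0,-2,0,36,0,0,-4.5,0,36,0,0,-7,0,36,0,0,-9,0,36,0,0,-10,0]
}}

```text
clock: 16.23
eef_pos: [383.1, 261.8, 196.0]
tool_rot: [3.14, -0.002, 1.546]
force: [0.9, -0.9, -0.3]
width: 34.5
gripper_force: 60.5
```

Emit:
{"fn": "arm_command", "kwargs": {
  "series": [36,-0.4,3,0,-0.5,36,-1,7,0,-1,36,-1.6,11,0,-1.4,36,-2.2,15,0,-1.4,36,-2.73,18.98,0,-1.4]
}}

```text
clock: 16.65
eef_pos: [573.0, 228.3, 193.9]
tool_rot: [-3.141, -0.0, 1.571]
force: [-0.5, 0.4, -0.7]
width: 34.5
gripper_force: 60.5
```

Emit:
{"fn": "arm_command", "kwargs": {
  "series": [36,0,0,1,0,36,0,0,3,0,36,0,0,5,0,36,0,0,7,0,36,0,0,8,0]
}}

```text
clock: 17.07
eef_pos: [569.9, 228.4, 111.1]
tool_rot: [-3.137, 0.001, 1.57]
force: [-0.3, -0.3, -0.6]
width: 34.1
gripper_force: 60.5
```

```bash
python3 - <<'E'
from h import *
p,d=viewer.get_image("scene"); np.savez("sc5.npz",p=p,d=d); p2,_=viewer.get_image("top")
o=np.hstack([cv2.resize(p2[120:220,190:290,::-1],(400,400),interpolation=2),cv2.resize(p[130:210,310:390,::-1],(400,400),interpolation=2)])
cv2.imwrite("pics/s5.png",o)
s=monitor.read_state();print(s["clock"],s["eef_pos"],s["width"],s["force"],s["tool_rot"],s["gripper_force"])
E
```

```text
17.1667 [570.21178132 228.56277669 111.57164181] 34.069431325218126 [-0.70474316 -0.37830073 -0.48756676] [-3.13723769e+00  1.53057667e-03  1.57076424e+00] 60.47555923461914
```

View pics/s5.png

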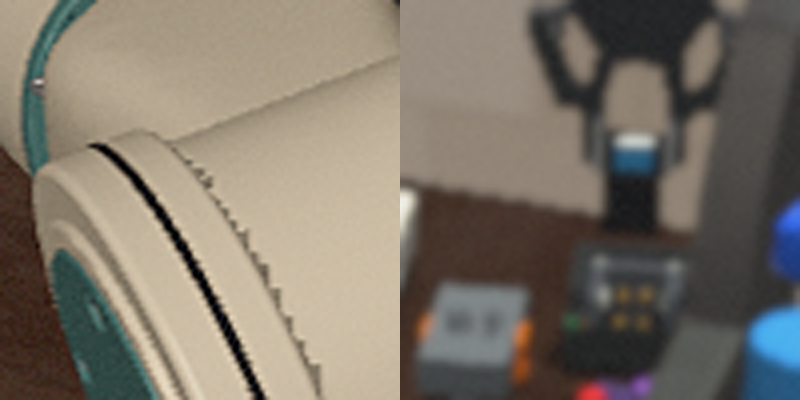

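```bash
python3 - <<'E'
from h import *
p=np.load("sc5.npz")["p"];hsv=cv2.cvtColor(p,cv2.COLOR_RGB2HSV).astype(int)
m=np.zeros(p.shape[:2],bool);m[180:200,345:370]=1
m&=(hsv[...,1]>90)&(hsv[...,2]>70)&(hsv[...,0]>8)&(hsv[...,0]<35)
n,l,st,ce=cv2.connectedComponentsWithStats(m.astype(np.uint8))
for i in range(1,n):
    if st[i,4]>1: print(ce[i].round(1),st[i,4],[onplane("scene",ce[i],z)[0,:2].round(1) for z in(14,18)])
v,u=np.nonzero(m);print("mean",onplane("scene",[u.mean(),v.mean()],18)[0])
for z in(14,18):print(z,onplane("top",[[230,176.2],[245.2,176.1],[230,181.5],[244.9,181.9]],z).mean(0))
s=monitor.read_state();print(s["eef_pos"])
E
```

```text
[354.  188.5] 6 [array([565.8, 253.2]), array([566. , 245.9])]
[358.5 188.5] 4 [array([580. , 254.9]), array([580.1, 247.6])]
[353.5 194. ] 6 [array([566.2, 217.6]), array([566.4, 210.5])]
[358.3 194.3] 3 [array([581.2, 217.3]), array([581.3, 210.2])]
mean [571.53933195 229.25997181  18.        ]
14 [573.70125104 230.06287533  14.        ]
18 [572.73182174 229.3244998   18.        ]
[570.21178132 228.56277669 111.57164181]
```

Emit:
{"fn": "arm_command", "kwargs": {
  "series": [36,0,0,1,0,36,0,0,2.5,0,36,0,0,3.4,0,36,0,0,3.8,0,36,0,0,3.8,0]
}}

```text
clock: 17.58
eef_pos: [571.9, 229.0, 74.5]
tool_rot: [-3.141, 0.0, 1.57]
force: [-0.3, -0.2, -1.1]
width: 34.2
gripper_force: 60.5
```

Emit:
{"fn": "arm_command", "kwargs": {
  "series": [36,0,0.05,0.4,0,36,0,0.05,0.8,0,36,0,0.05,1.1,0,36,0,0.05,1.3,0,36,0,0.05,1.3,0]
}}

```text
clock: 18.0
eef_pos: [572.5, 229.0, 61.6]
tool_rot: [-3.141, 0.0, 1.57]
force: [0.6, -0.1, -1.2]
width: 34.3
gripper_force: 60.5
```

Emit:
{"fn": "arm_command", "kwargs": {
  "series": [36,0,0,0.1,0,36,0,0,0.2,0,36,0,0,0.3,0,36,0,0,0.4,0,36,0,0,0.5,0]
}}

```text
clock: 18.42
eef_pos: [572.8, 229.2, 57.0]
tool_rot: [3.141, -0.0, 1.57]
force: [0.5, 0.7, -1.1]
width: 34.4
gripper_force: 60.5
```

Emit:
{"fn": "arm_command", "kwargs": {
  "series": [36,0,0,0.08,0,36,0,0,0.16,0,36,0,0,0.24,0,36,0,0,0.32,0,36,0,0,0.4,0]
}}

```text
clock: 18.83
eef_pos: [572.8, 229.1, 52.9]
tool_rot: [3.142, 0.0, 1.57]
force: [-0.2, -0.4, -1.2]
width: 34.2
gripper_force: 60.5
```

Emit:
{"fn": "arm_command", "kwargs": {
  "series": [36,0,0,0.06,0,36,0,0,0.12,0,36,0,0,0.18,0,36,0,0,0.24,0,36,0,0,0.24,0]
}}

```text
clock: 19.25
eef_pos: [572.9, 229.1, 50.6]
tool_rot: [3.141, -0.0, 1.57]
force: [0.2, 0.2, -0.4]
width: 34.5
gripper_force: 60.5
```

Emit:
{"fn": "arm_command", "kwargs": {
  "series": [36,0,0,0.05,0,36,0,0,0.1,0,36,0,0,0.15,0,36,0,0,0.2,0,36,0,0,0.25,0]
}}

```text
clock: 19.67
eef_pos: [573.7, 229.4, 49.5]
tool_rot: [3.14, -0.0, 1.57]
force: [-0.9, -1.2, 11.7]
width: 34.0
gripper_force: 61.9
```

Emit:
{"fn": "arm_command", "kwargs": {
  "series": [36,0,0,0.04,0,36,0,0,0.08,0,36,0,0,0.12,0,36,0,0,0.16,0,36,0,0,0.2,0]
}}

```text
clock: 20.08
eef_pos: [573.6, 229.6, 47.5]
tool_rot: [3.14, -0.001, 1.57]
force: [-0.6, -0.1, 7.3]
width: 34.5
gripper_force: 61.4
```

Emit:
{"fn": "arm_command", "kwargs": {
  "series": [36,0,0,0.06,0,36,0,0,0.12,0,36,0,0,0.18,0,36,0,0,0.24,0,36,0,0,0.3,0]
}}

```text
clock: 20.5
eef_pos: [573.1, 229.4, 43.1]
tool_rot: [3.141, -0.001, 1.57]
force: [1.5, 1.4, 1.3]
width: 34.4
gripper_force: 60.7
```

Emit:
{"fn": "arm_command", "kwargs": {
  "series": [36,0,0,0.05,0,36,0,0,0.1,0,36,0,0,0.15,0,36,0,0,0.2,0,36,0,0,0.25,0]
}}

```text
clock: 20.92
eef_pos: [573.1, 229.4, 40.8]
tool_rot: [3.141, -0.0, 1.57]
force: [1.5, 1.3, 2.1]
width: 34.4
gripper_force: 60.8
```

Emit:
{"fn": "arm_command", "kwargs": {
  "series": [36,0,0,0.04,0,36,0,0,0.08,0,36,0,0,0.12,0,36,0,0,0.15,0,36,0,0,0.15,0]
}}

```text
clock: 21.33
eef_pos: [573.0, 229.3, 38.6]
tool_rot: [3.141, -0.001, 1.57]
force: [5.1, 2.3, -4.3]
width: 34.5
gripper_force: 60.1
```

Emit:
{"fn": "arm_command", "kwargs": {
  "series": [36,0,0,0.03,0,36,0,0,0.06,0,36,0,0,0.08,0,36,0,0,0.1,0,36,0,0,0.1,0]
}}

```text
clock: 21.75
eef_pos: [573.0, 229.3, 38.2]
tool_rot: [3.141, -0.0, 1.57]
force: [3.9, 1.6, -1.6]
width: 34.1
gripper_force: 60.4
```

The force dropped to −4 N at 38.6 mm, so the catches have snapped in. I'll press on slightly to feel the stop.

Emit:
{"fn": "arm_command", "kwargs": {
  "series": [36,0,0,0.03,0,36,0,0,0.06,0,36,0,0,0.08,0,36,0,0,0.08,0,36,0,0,0.08,0]
}}

```text
clock: 22.17
eef_pos: [573.0, 229.3, 37.8]
tool_rot: [3.141, -0.0, 1.57]
force: [3.1, 2.3, 3.8]
width: 34.2
gripper_force: 61.2
```

Emit:
{"fn": "arm_command", "kwargs": {
  "series": [36,0,0,0.03,0,36,0,0,0.06,0,36,0,0,0.08,0,36,0,0,0.08,0,36,0,0,0.08,0]
}}

```text
clock: 22.58
eef_pos: [573.0, 229.3, 37.1]
tool_rot: [3.141, -0.0, 1.57]
force: [3.2, 3.3, 6.4]
width: 34.3
gripper_force: 61.4
```

Emit:
{"fn": "arm_command", "kwargs": {
  "series": [39,0,0,0,0,42,0,0,0,0,46,0,0,0,0,52,0,0,0,0,58,0,0,0,0]
}}

```text
clock: 23.0
eef_pos: [570.9, 227.8, 35.5]
tool_rot: [-3.138, 0.002, 1.57]
force: [-0.2, -0.2, 0.2]
width: 49.7
gripper_force: 0.0
```

Emit:
{"fn": "arm_command", "kwargs": {
  "series": [62,0,0,-0.5,0,64,0,0,-2,0,64,0,0,-5,0,64,0,0,-9,0,64,0,0,-13,0]
}}

```text
clock: 23.42
eef_pos: [571.2, 228.4, 167.0]
tool_rot: [-3.138, 0.002, 1.57]
force: [0.5, 0.2, 0.1]
width: 54.5
gripper_force: 0.0
```

Emit:
{"fn": "arm_command", "kwargs": {
  "series": [64,-2,-4,-1,0,64,-6,-6,-2,0,64,-10,-8,-3,0,64,-14,-10,-4,0,64,-18,-12,-4,0]
}}

```text
clock: 23.83
eef_pos: [459.9, 64.7, 206.6]
tool_rot: [3.14, 0.001, 1.571]
force: [2.0, -0.4, 1.0]
width: 54.6
gripper_force: 0.0
```

```bash
python3 - <<'E'
from h import *
p,d=viewer.get_image("top");p2,_=viewer.get_image("scene");np.savez("top6.npz",p=p,d=d)
o=np.hstack([cv2.resize(p[150:290,180:320,::-1],(400,400),interpolation=2),cv2.resize(p2[140:220,300:380,::-1],(400,400),interpolation=2)])
cv2.imwrite("pics/s6.png",o)
s=monitor.read_state();print(s["clock"],s["eef_pos"],s["width"],s["force"])
E
```

```text
23.9333 [456.80567937  58.04817363 205.38441986] 54.98968568566365 [ 0.75338307  0.40544603 -0.9695445 ]
```

View pics/s6.png

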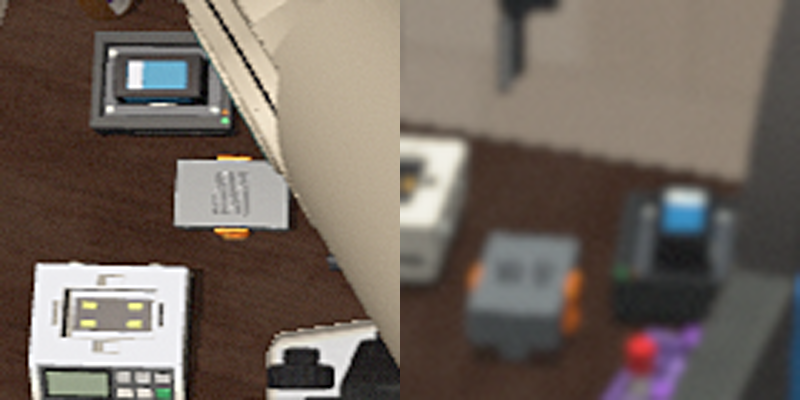

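The pack sits level in the cradle (left crop 160,78) and the cover stands upright (230,193). I'll check the height of the pack's top before handing in.

```bash
python3 - <<'E'
from h import *
f=np.load("top6.npz");p,d=f["p"],f["d"];Z=cloud("top",d)[...,2];hsv=cv2.cvtColor(p,cv2.COLOR_RGB2HSV).astype(int)
m=np.zeros(d.shape,bool);m[165:190,215:260]=1;m&=(hsv[...,1]>80)&(hsv[...,0]>90)&(hsv[...,0]<120)&(hsv[...,2]>120)
print("pack top",np.percentile(Z[m],[25,50,75]),m.sum());v,u=np.nonzero(m)
L=Z[m].size;a=np.c_[u,v,np.ones(L)];print("slope mm/px",np.linalg.lstsq(a,Z[m],rcond=None)[0][:2])
r=np.zeros(d.shape,bool);r[206:228,245:275]=1;print("cover roof (35)",np.median(Z[r&(Z>20)]))
E
```

```text
pack top [49.70683399 51.09651219 52.2720709 ] 157
slope mm/px [-1.410454   -1.19790348]
cover roof (35) 35.578831933612605
```

```bash
python3 - <<'E'
from h import *
f=np.load("top6.npz");p,d=f["p"],f["d"];Z=cloud("top",d)[...,2];hsv=cv2.cvtColor(p,cv2.COLOR_RGB2HSV).astype(int)
m=np.zeros(d.shape,bool);m[165:190,222:252]=1;m&=(hsv[...,1]>80)&(hsv[...,0]>90)&(hsv[...,0]<120)&(hsv[...,2]>120)&(abs(Z-51)<8)
v,u=np.nonzero(m);z=Z[m];print(u.min(),u.max(),v.min(),v.max(),len(z))
print("left/right",np.median(z[u<np.median(u)]),np.median(z[u>np.median(u)]),"far/near",np.median(z[v<np.median(v)]),np.median(z[v>np.median(v)]))
s=monitor.read_state();print(s["qd"].round(3),s["clock"])
E
```

```text
224 245 171 180 156
left/right 50.79130125576455 51.29528328332566 far/near 50.969941384521576 51.28861523818597
[-0.078  0.042 -0.057 -0.09  -0.02  -0.042 -0.053] 23.9333
```

```bash
python3 -c "
from cell import workorder
print(workorder.finish_job())"
```

```text
the job is handed in; nothing more can be done
None
```

I handed the job in at about 24 s of the 58 s: the pack is in the cradle, level and about 12 mm above the cradle's origin. I felt the catches snap in but could not read them directly. The cover stands upright on clear desk, and I saw no sign that anything else was touched.

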